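# Dispense one copper heat sink and nudge it onto the blue pad

## Robot

A 7-joint arm with a two-finger parallel gripper is mounted at the origin on the work surface. World frame = base frame: x ahead of the robot, y to its left, z up, the work surface at z = 0. Lengths are in mm, angles in degrees, forces in N, time in s.
With the tool pointing down it reaches from about 425 to 925 mm from the base axis. Payload 6.8 kg.
Tool frame: the origin (TCP) lies at the very end of the fingers, on their centre line; the grasp point (between the pads) lies 19 mm behind it; z points along the fingers, y is the line along which they close (so a half turn about z gives the same grasp; the last joint's range is limited). The gripper opens to 85 mm and grips with 20 to 120 N. Pads are 22 mm wide; open, the fingers measure 114 mm over their backs; the gripper's body (76 mm by 85 mm) begins 54 mm behind the grasp point. The pads swing forward as they close: fully open they stand 13 mm farther back than shut.
Start: joints at [-81.881, 27.33, 1.283, 89.118, -0.659, 63.558, -4.761], TCP at [166.862, 654.068, 231.308] pointing down, gripper open.
Joint ranges: [-169.35, 169.35], [-19.33, 120.38], [-80.79, 83.38], [13.8, 139.57], [-78.32, 258.32], [9.67, 109.79], [-169.56, 169.56]. Speed limits (degrees/s): [136.94, 136.94, 180, 180, 180, 180, 180].

## Interface

Orientations are given as [roll, pitch, yaw] about the fixed x, y, z axes, in that order (R = Rz(yaw) Ry(pitch) Rx(roll)).
In Python, from cell import bot, open_jaws, grasp, optics, workorder gives the robot as it stands. Calls block until the motion is done:
- bot.move_to(position, orientation): joint-space move of the TCP to a pose.
- bot.line_to(position, ori=None, feed=150): straight line of the TCP; ori=None keeps the orientation; feed is the mean speed in mm/s.
- bot.movej(angles): joint-space move.
- open_jaws() and grasp(): open the fingers fully, or close them until they stop; the grip force is fixed at half the most.
- bot.sleep(seconds).
- bot.solve_ik(position, orientation): joint angles nearest the present ones, or None.
- bot.get_obs(): the state.
- optics.camera(name): name is "scene" or "top" or "wrist"; returns a dict with "img" (420x560x3 uint8, red, green, blue), "depth" (420x560 float32, mm along the optical axis (not along the pixel's ray), 0 where there is no reading), "fx", "fy", "cx", "cy" (pixels), "distortion" ([k1, k2, p1, p2, k3] as OpenCV has them; the pictures are not rectified), "extrinsics" (4x4, takes a point from camera to world coordinates). Camera axes: x right, y down, z forward; pixel columns grow to the right and rows downward; lengths in mm; the calibration is good to about 2 mm. A picture is of the moment at which its call begins.
A pose or a line that the arm cannot do raises bot.PlanningError and nothing moves.
- workorder.sign_off(): hands the job in; it is judged then, once.
The state is a dict: "time": time; "q": joint angles; "joint_velocities": joint speeds; "joint_efforts": joint torques, N m; "eef_pos": TCP position; "ee_rot": TCP orientation; "wrist_force": force on the tool from outside, world axes, zero at the start; "torque": the same for the moment, N m; "opening": finger opening in mm; "gripper_force": force on a finger pad.
Only numpy, scipy, OpenCV 4.12 (cv2) and the standard library are available. Lean on these libraries where they do the work, as an engineer would, in place of code of your own. Each camera call takes 0.05 s, during which the arm holds its last target. There are 200 camera calls.

## Task

On this electronics repair bench, press the red plunger of the heat-sink feeder all the way down once and let it spring back up, so that a single copper heat sink comes out of the feeder's outlet. Then nudge that heat sink aside with a fingertip, sliding it over the bench without ever picking it up, until it lies flat and wholly on the round blue pad. The other heat sinks stay in the feeder, and everything else on the bench stays where it is.

Things in the scene. Friction and masses are not known exactly. Their poses are not given: they have to be found in the camera images.
- feeder: Heat-sink feeder, screwed to the bench. Origin: at bench height under the middle of its magazine, the upright clear chute that holds the stack (x and y from -18 to +18 mm, 58 mm high). Local -x is the outlet side, z up. The 2 mm steel base sheet ends 18 mm from the origin on the outlet side. Pressing the plunger drives a flat pusher to -x, which slides the lowest heat sink out.
- outlet (a point): Point on the bench in front of the outlet, 35 mm from the feeder's origin along its local -x. A steady press leaves the ejected heat sink flat on the bench with its middle within about 5 mm of here, clear of the base sheet; a quick stab at the plunger shoots it up to 60 mm farther along local -x. If the plunger is pressed a second time, the next heat sink comes out as well.
- housing (a point): Middle of the feeder's grey plunger housing at bench height, 68 mm from the feeder's origin along its local +x. The housing is 66 mm long (x), 46 mm wide (y), 52 mm high; its mounting flange is 82 x 72 mm, 2 mm thick.
- plunger (a joint): Travel of the plunger: 0 = up (at rest), 0.024 m = fully down on its stop; the pusher moves 1.5 mm for each mm of it. The spring takes 3 N at the start and 6 N at the bottom, and the sliding stack adds up to about 4 N, beyond which it meets a hard stop; it springs back up by itself when released.
- plunger_top (a point): Middle of the top of the plunger's red cap, a flat disc 30 mm across and 9 mm thick, 86 mm above the bench when up, at x = +68 mm in the feeder's frame; it moves straight down by up to 24 mm.
- sink0: The lowest heat sink of the stack, the one that the next press ejects: copper, finned, 25 x 25 x 10 mm, about 35 g. Origin: middle of its underside, z up. It starts in the magazine on the 2 mm base sheet, square to the feeder.
- sink1: Second heat sink of the stack, the same part, lying on sink0; must stay in the magazine. Origin: middle of its underside.
- sink2: Third heat sink of the stack, the same part; must stay in the magazine. Origin: middle of its underside.
- sink3: Top heat sink of the stack, the same part; must stay in the magazine. Origin: middle of its underside.
- pad_blue: Round blue static-safe pad, 80 mm across, lying flush with the bench (1 mm thin, a part slides onto it without a step). Origin: its middle at bench height. It lies 110 to 150 mm to one side of the outlet, left or right.
- pad_yellow: Round yellow pad of the same size on the other side of the outlet, occupied by the flux jar. Origin: its middle at bench height.
- flux_jar: Loose amber jar with a black cap, 34 mm across, 36 mm high, standing on the yellow pad. Origin: middle of its underside.
- solder_reel: Loose reel of solder wire with red flanges, standing on end beside the feeder's housing, 52 mm across, 40 mm high. Origin: middle of its underside.
- tip_cleaner: Loose dark steel pot of brass shavings, 56 mm across, about 40 mm high, on the other side of the feeder's housing. Origin: middle of its underside.
- screw_tray: Loose magenta tray with screws, 110 x 80 x 16 mm. Origin: middle of its underside.
- screwdriver: Loose purple screwdriver lying on the bench, 160 mm long along its x.
- brush: Loose green-handled brush lying on the bench, 160 mm long along its x.
- board_clamp: Loose steel clamp that holds a phone board, 100 x 150 mm, 20 mm high. Origin: middle of its underside.

How it is judged (in metres and radians):
On the way, in this order (a step that is already met when the one before it is completed fails the run):
1. the plunger is pressed right down (value of joint plunger above 0.0215 m), for 0.02 s.
2. one heat sink is out of the feeder and the plunger is back up (value of joint plunger below 0.003 m and x of sink0 in the frame of feeder below -0.029 m), for 0.1 s.
3. the heat sink lies on the blue pad (horizontal distance between sink0 and pad_blue below 0.026 m), for 0.1 s.
At the end, for the whole second after the job is handed in: The ejected heat sink lies flat and at rest with its middle within 26 mm of the middle of the blue pad (on the pad with all four sides), the plunger is up (within 3 mm), and the other three heat sinks are still in the magazine (horizontal distance between sink0 and pad_blue below 0.026 m and height (world z) of sink0 below 0.003 m and angle between sink0's own z axis and vertical below 0.1 rad and linear speed of sink0 below 0.01 m/s and value of joint plunger below 0.003 m and horizontal distance between each of sink1, sink2, sink3 and feeder below 0.008 m); the robot touches nothing.
It fails at once if the heat sink is picked up or flipped (raised more than 10 mm) (height (world z) of sink0 above 0.012 m).
It fails at once if a second heat sink comes out of the feeder, or one is taken from the stack (horizontal distance between any of sink1, sink2, sink3 and feeder above 0.012 m or height (world z) of sink1 above 0.025 m or height (world z) of sink2 above 0.035 m or height (world z) of sink3 above 0.045 m).
It fails at once if a bystander is moved by more than 15 mm (distance of any of flux_jar, solder_reel, tip_cleaner, screw_tray, screwdriver, brush, board_clamp from where it was at the start of the episode above 0.015 m).
It also fails if it takes over 45 s, if anything falls off the work surface, if the arm or the gripper's body presses on something with over 40 N, if the wrist force passes 120 N, or if a joint passes its speed limit or range.

## Working session

There is one attempt and no reset: what is moved stays moved. The work goes in short steps, each a Python script; the robot and the scene stay as the last script left them, time stands still between calls to the robot, and variables do not carry over. Pictures are saved under pics/ and viewed, at most 10 in all, crops included, and the job is handed in when it is done.

```bash
ls; mkdir -p pics
python3 - <<'E'
from cell import bot, optics
import cv2, pickle
o=bot.get_obs(); print(o)
d={}
for n in("top","scene"):
    c=optics.camera(n); d[n]=c
    cv2.imwrite(f"pics/{n}0.png",c["img"][:,:,::-1]); print(n,c["fx"],c["fy"],c["cx"],c["cy"],c["distortion"],c["extrinsics"])
pickle.dump(d,open("c0.pkl","wb"))
E
```

```text
pics
{'time': 0.0, 'q': array([-81.88149514,  27.37679368,   1.2810041 ,  89.17978919,
        -0.65958784,  63.5589408 ,  -4.76077965]), 'joint_velocities': array([-0.04331883, -0.04679088,  0.03265004, -0.06104427,  0.05428187,
       -0.00819311,  0.05654612]), 'joint_efforts': array([-3.07501878e-04, -5.96437633e+01,  1.60755102e+00, -2.81199092e+01,
        1.24006905e-02,  9.21606144e-03,  3.10900668e-05]), 'eef_pos': array([166.73561332, 653.4495832 , 230.30350824]), 'ee_rot': array([-1.79892126e+02,  7.96683270e-03,  1.65688326e+02]), 'wrist_force': array([1.19887381, 0.65342665, 0.10483625]), 'torque': array([-0.03884219, -0.04023479, -0.05272431]), 'gripper_force': 0.0, 'opening': 85.20846822565076}
top 526.4447985452307 526.4447985452307 286.68187606339086 217.15964833907023 [0.04863535 0.         0.         0.         0.        ] [[ 1.80241133e-02 -9.97234826e-01  7.20959929e-02  4.97910484e+02]
 [-9.99837546e-01 -1.79856550e-02  1.18264104e-03  2.60485409e+01]
 [ 1.17322818e-04 -7.21055967e-02 -9.97396997e-01  1.48055610e+03]
 [ 0.00000000e+00  0.00000000e+00  0.00000000e+00  1.00000000e+00]]
scene 505.65200268749675 505.65200268749675 282.26869147044636 218.31476302056552 [-0.11742869  0.          0.          0.          0.        ] [[-7.38786862e-01  4.05978595e-01 -5.37936198e-01  1.18671151e+03]
 [ 6.73924678e-01  4.39802859e-01 -5.93632019e-01  7.00104230e+02]
 [-4.41601553e-03 -8.01096015e-01 -5.98519568e-01  7.78932953e+02]
 [ 0.00000000e+00  0.00000000e+00  0.00000000e+00  1.00000000e+00]]
```

View pics/top0.png

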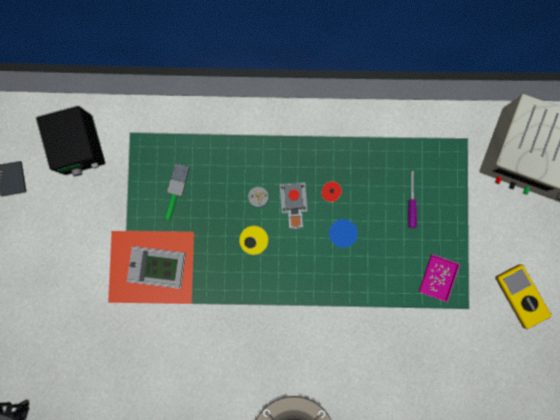

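View pics/scene0.png

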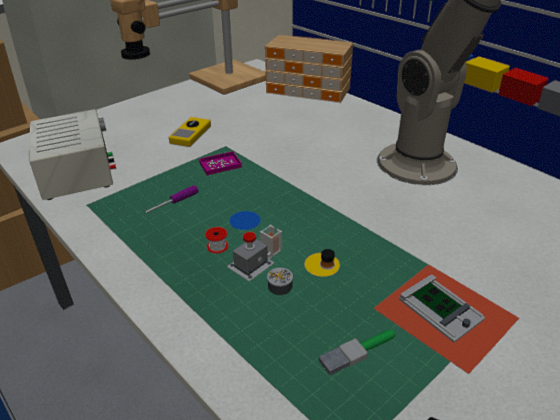

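The top view shows the plunger at (294,195), the magazine at (296,221), the blue pad at (343,234) on the robot's right and the yellow pad with the jar at (253,240). The reel is at (332,191), the cleaner at (258,197). The outlet faces the robot. The scene view agrees. Next are rough positions, then a wrist view.

```bash
cat > h.py <<'E'
import cv2, numpy as np
def ray(c,uv,z):
    K=np.array([[c["fx"],0,c["cx"]],[0,c["fy"],c["cy"]],[0,0,1.]])
    p=cv2.undistortPoints(np.array(uv,float).reshape(-1,1,2),K,np.array(c["distortion"],float)).reshape(-1,2)
    E=np.array(c["extrinsics"]); d=np.c_[p,np.ones(len(p))]@E[:3,:3].T; o=E[:3,3]
    return (o+d*((z-o[2])/d[:,2])[:,None])[:,:2]
R={"red":[(0,150,90),(6,255,255)],"blue":[(100,150,100),(125,255,255)],"yellow":[(22,150,120),(35,255,255)],"copper":[(5,80,80),(18,200,255)]}
def blobs(c,col,amin=20):
    h=cv2.cvtColor(c["img"],cv2.COLOR_RGB2HSV); m=cv2.inRange(h,*[np.array(x) for x in R[col]])
    if col=="red": m|=cv2.inRange(h,np.array((174,150,90)),np.array((180,255,255)))
    cs,_=cv2.findContours(m,cv2.RETR_EXTERNAL,cv2.CHAIN_APPROX_NONE)
    return [x for x in sorted(cs,key=cv2.contourArea,reverse=True) if cv2.contourArea(x)>amin]
def show(c,spec):
    for col,z,amin in spec:
        for b in blobs(c,col,amin)[:5]:
            P=ray(c,b.reshape(-1,2),z).astype(np.float32); (x,y),r=cv2.minEnclosingCircle(P); br=cv2.minAreaRect(P)
            print(col,"px",b.reshape(-1,2).mean(0).round(),"A",cv2.contourArea(b),"xy",round(x,1),round(y,1),"r",round(r,1),"rect",np.round(np.r_[br[0],br[1],br[2]],1))
E
python3 - <<'E'
import pickle; from h import *
d=pickle.load(open("c0.pkl","rb"))
show(d["top"],[("red",86,20),("blue",0,200),("yellow",0,200),("copper",42,20)])
E
python3 - <<'E'
from cell import bot
for y in (165.7,90,0,-90,180): 
  for p in ([560,-10,330],[560,-20,250]): print(y,p,bot.solve_ik(p,[180,0,y]))
E
```

```text
red px [151. 267.] A 5571.5 xy 461.3 382.1 r 138.5 rect [462.4 381.5 213.4 184.7  89.9]
red px [331. 191.] A 273.0 xy 669.5 -90.4 r 27.1 rect [669.4 -89.1  51.   47.9   0.8]
red px [293. 194.] A 70.0 xy 659.6 10.6 r 13.8 rect [659.6  10.6  24.1  24.    1. ]
blue px [343. 233.] A 617.0 xy 563.7 -130.9 r 40.7 rect [ 563.2 -131.3   78.8   78.8    1. ]
yellow px [524. 296.] A 1633.0 xy 397.9 -630.9 r 86.4 rect [ 398.1 -630.4  161.1   79.    28.5]
yellow px [253. 240.] A 618.0 xy 539.6 120.4 r 40.7 rect [539.  121.3  78.6  78.7   1. ]
copper px [151. 267.] A 5825.5 xy 461.7 393.3 r 145.8 rect [4.614e+02 3.929e+02 1.960e+02 2.244e+02 1.000e-01]
copper px [295. 221.] A 63.0 xy 593.1 4.8 r 14.8 rect [593.1   4.8  24.7  21.9   1. ]
165.7 [560, -10, 330] [-40.25671667  13.81864266  42.71648373  99.99039621  -9.92613141
  70.04461641  80.74005115]
165.7 [560, -20, 250] [-36.27221582  18.168141    40.07990371 105.86187446 -13.30768195
  60.71285419  84.67131536]
90 [560, -10, 330] [-43.52262759  14.56802251  47.11094048 100.15147933 -11.29699347
  70.17850868   6.52893765]
90 [560, -20, 250] [-41.11056999  19.65720417  46.82816288 106.11426292 -16.26566493
  61.15175791  12.01191211]
0 [560, -10, 330] [-52.11176242  17.90864053  59.83557542 100.53091349 -16.3321744
  70.98463366 -78.07354111]
0 [560, -20, 250] [-49.78669107  24.46818094  60.54823479 106.51628338 -23.87761132
  62.99902012 -70.23754904]
-90 [560, -10, 330] [ -59.1472946    25.11437226   74.27436968  100.78709318  -25.20661295
   73.59253423 -158.84779239]
-90 [560, -20, 250] [ -55.68077951   32.59250041   73.78127241  106.74620568  -34.11718162
   67.24269427 -150.04268126]
180 [560, -10, 330] [-39.25848628  13.62499307  41.40218739  99.93946699  -9.54214322
  70.01385726  94.62225056]
180 [560, -20, 250] [-35.10871864  17.88337936  38.50963995 105.79848556 -12.67282041
  60.63870982  98.31825786]
```

Run:
```python
from cell import bot, optics, grasp
from h import *
grasp()
bot.move_to([600,-30,330],[180,0,180])
bot.sleep(0.3)
c=optics.camera("wrist"); cv2.imwrite("pics/w1.png",c["img"][:,:,::-1]); print(np.round(c["extrinsics"],2), bot.get_obs()["eef_pos"],bot.get_obs()["opening"],bot.get_obs()["time"])
show(c,[("red",86,200),("blue",0,200),("yellow",0,200),("copper",42,100)])
```

```text
[[ 0.0000e+00  9.6000e-01  2.8000e-01  5.2996e+02]
 [ 1.0000e+00 -0.0000e+00  0.0000e+00 -2.9590e+01]
 [ 0.0000e+00  2.8000e-01 -9.6000e-01  4.7186e+02]
 [ 0.0000e+00  0.0000e+00  0.0000e+00  1.0000e+00]] [600.02014333 -29.83126063 329.95836276] -0.012079058741617455 4.0833
red px [527.  74.] A 4726.0 xy 476.0 275.6 r 88.8 rect [474.8 274.1 159.3  86.5   1.2]
red px [235. 222.] A 1147.5 xy 657.8 -84.5 r 27.7 rect [657.8 -84.3  45.7  55.   62.3]
red px [310. 224.] A 354.5 xy 659.6 11.2 r 14.5 rect [659.5  11.5  28.4  26.9   1.1]
blue px [209. 142.] A 2324.0 xy 564.3 -130.0 r 40.3 rect [ 563.8 -130.1   79.1   79.1   43.7]
blue px [531. 365.] A 361.5 xy 977.9 441.0 r 61.2 rect [977.9 442.5 119.4  52.4  86.7]
yellow px [385. 125.] A 1694.5 xy 540.6 121.1 r 40.2 rect [540.6 121.   79.   79.4  47.3]
copper px [527.  73.] A 4751.5 xy 470.4 310.7 r 99.6 rect [469.2 308.5 178.9  97.2   1.2]
copper px [304. 166.] A 327.5 xy 593.4 5.3 r 16.7 rect [591.4   4.9  28.6  25.9   5.5]
```

View pics/w1.png

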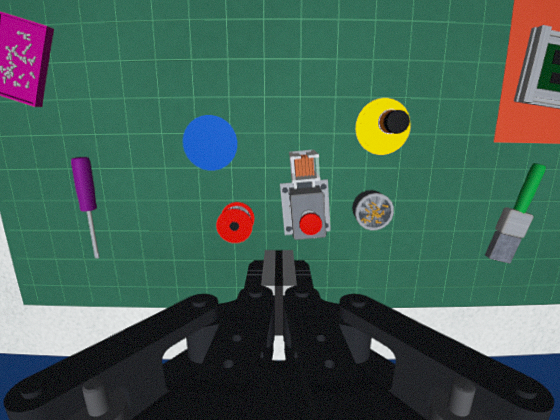

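The wrist view agrees: cap at (310,224), magazine at (304,166), pad at (209,142). Feeder yaw is about 5.5° and the plunger is at about (659.6, 11). Now a steady press with closed fingers.

Run:
```python
from cell import bot, optics
from h import *
P=[659.6,11.0]; O=[180,0,-174.5]
bot.move_to(P+[110],O)
bot.line_to(P+[88],feed=60); bot.sleep(0.1); f0=bot.get_obs()["wrist_force"]
bot.line_to(P+[66],feed=18)
z=66
while z>59:
    z-=0.75; bot.line_to(P+[z],feed=15); bot.sleep(.05); o=bot.get_obs(); f=o["wrist_force"]-f0
    print(z,o["eef_pos"].round(1),f.round(1))
    if f[2]>18: break
bot.line_to(P+[95],feed=35)
bot.line_to(P+[150],feed=150)
bot.line_to([590,30,200],feed=200)
c=optics.camera("wrist"); cv2.imwrite("pics/w2.png",c["img"][:,:,::-1]); print(bot.get_obs()["time"])
show(c,[("red",86,200),("blue",0,200),("copper",10,100)])
```

```text
65.25 [659.9  11.   65.6] [-2.6 -0.2  4.6]
64.5 [659.9  11.   64.9] [-1.8  0.   5.7]
63.75 [659.9  11.   64.1] [-1.3 -0.8  4.5]
63.0 [659.9  11.   63.4] [-1.9 -0.2  5.2]
62.25 [659.9  11.   62.7] [-2.   0.3  5.5]
61.5 [659.9  11.   62.2] [-3.5  0.   6.5]
60.75 [659.9  11.   62.1] [-5.8  0.7 11.9]
60.0 [660.   10.9  62. ] [-7.1  0.  16.3]
59.25 [660.1  11.   62. ] [-8.7  0.1 21.8]
12.0333
red px [546. 103.] A 3726.0 xy 480.4 245.2 r 72.5 rect [486.5 225.7 145.   41.2  17.4]
red px [158. 257.] A 2373.5 xy 646.8 -71.3 r 30.0 rect [646.8 -71.4  43.4  59.5  61.3]
red px [241. 276.] A 224.5 xy 658.2 5.8 r 13.1 rect [657.8   2.7  10.8  26.1  83.7]
blue px [132. 146.] A 4289.5 xy 564.2 -130.2 r 40.4 rect [ 563.8 -129.8   80.    79.4   46.7]
copper px [546. 104.] A 3796.0 xy 470.0 311.2 r 93.8 rect [478.  285.7 187.6  54.7  17.5]
copper px [254. 154.] A 565.0 xy 559.0 2.4 r 17.3 rect [558.8   2.1  25.8  25.    4.9]
copper px [253. 192.] A 555.5 xy 599.8 3.9 r 18.2 rect [597.5   3.9  30.7  25.9   4.9]
```

View pics/w2.png

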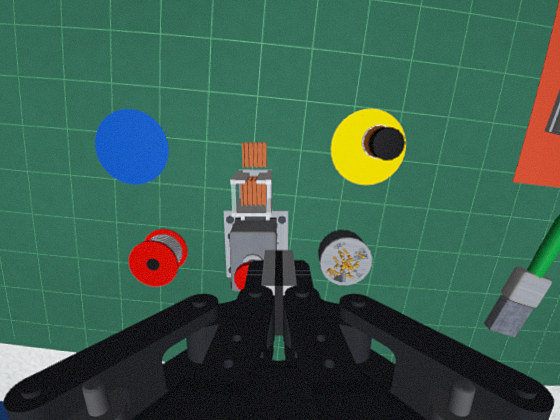

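The heat sink lies at px (254,154), or (558.5, 2.1) with yaw 5°. The plunger is up, and the rest of the stack is still in the magazine at (253,192). I'll now push it sideways with the closed fingertips.

Run:
```python
from cell import bot, optics
from h import *
S=np.array([558.5,2.1]);T=np.array([564,-130.2]); d=(T-S)/np.linalg.norm(T-S); O=[180,0,-175]
p=lambda q,z:[*map(float,q),z]
a=S-36*d
bot.move_to(p(a,80),O); bot.line_to(p(a,3.5),feed=60)
bot.sleep(.1); print(bot.get_obs()["eef_pos"].round(1),bot.get_obs()["wrist_force"].round(1))
e=T-27*d
bot.line_to(p(e,3.5),feed=35); bot.sleep(.2); print(bot.get_obs()["eef_pos"].round(1))
bot.line_to(p(e-10*d,3.5),feed=40); bot.line_to(p(e-10*d,90),feed=100)
bot.line_to([600,-40,230],feed=200)
bot.sleep(.2); c=optics.camera("wrist"); cv2.imwrite("pics/w3.png",c["img"][:,:,::-1]); print(bot.get_obs()["time"])
show(c,[("blue",0,200),("copper",10,100)])
```

```text
[557.3  38.1   3.9] [-1.   0.1 -0.2]
[ 562.9 -103.2    3.5]
21.1083
blue px [203. 143.] A 3771.0 xy 564.1 -130.1 r 40.3 rect [ 564.2 -129.8   79.7   79.1   47.6]
copper px [321. 184.] A 463.5 xy 598.5 9.4 r 17.6 rect [596.6   8.8  30.8  25.6   6.4]
copper px [205. 144.] A 428.5 xy 564.0 -125.9 r 16.6 rect [ 564.  -126.1   23.2   25.     4.7]
```

View pics/w3.png

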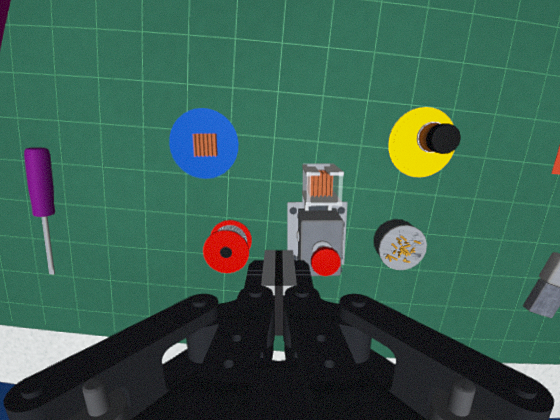

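The heat sink lies flat at px (205,144), about 4 mm from the middle of the pad at (203,143). The plunger is up, the stack is still in the magazine, and nothing else has moved.

```bash
python3 -c "
from cell import workorder
print(workorder.sign_off())"
```

```text
the job is handed in; nothing more can be done
None
```

The job is handed in: one steady press ejected a single heat sink, and I slid it onto the blue pad, about 4 mm from the middle; the last picture shows the plunger up and the rest of the stack still in the magazine, but sign-off returned no verdict.

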